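Stand the fallen battery packs up and close the row

TASK

Two of the four battery packs in the sorting lane have fallen over sideways onto a rail. Stand both upright in the lane, in their gaps between wall, neighbours and bookend, orange terminal end up and broad faces towards their neighbours like the others, without knocking over the standing ones; then push the blue bookend gently along the lane until all four packs stand squeezed together, face to face, against the end wall, and let go. Leave the phone, tape and clamp where they are.

Things in the scene. Friction and masses are not known exactly. Their poses are not given: they have to be found in the camera images.
- lane: Fixed grey channel along its y, 104 mm wide inside (x), floor 6 mm above the table, side rails 4 mm thick with tops 40 mm above the table; may stand turned in yaw. Origin on the table, on the middle line. End wall (top 66 mm above the table) at its -y end, inner face at y = -205 mm; low lip at +y end, y = 275 mm. Packs are on the middle line in four places 95 mm apart, in any order.
- wall_face (a point): Point on the lane's floor at the foot of the end wall's inner face, lane axes (y points from the wall along the row to the bookend). The row is closed against this face.
- bookend_face (a point): Point on the bookend's face towards the packs, on the middle line, 40 mm above the lane floor, lane axes. Bookend: blue upright plate, 96 mm wide (x), top 60 mm above the floor, 6 mm thick, so its back is 6 mm along lane +y. Two low ribs stand behind it at x = +-42 mm (8 mm wide, 42 mm long, top 32 mm above the floor); the back is free above and between them for pushing.
- bookend (a joint): Bookend travel (m): 0 = fully open, grows towards the end wall, up to 0.40. Face to wall distance = 0.420 - joint. Starts near 0, slides with about 1.5 N friction, stays where left. Four packs pressed together measure 152 mm (joint about 0.268). Sliding the four packs takes up to some 15 N; a sharp rise above that means the row is tight.
- pack_a: Black battery pack with a grey band, fallen sideways: foot edge on the lane floor, terminal end up on the lane's -x rail, 24 degrees above level. 38 mm thick (its y), 46 mm wide (its x), 92 mm tall (its z), about 0.2 to 0.4 kg. Origin on its long axis, 36 mm above its foot; its z points to the orange terminal end with brass contacts, which belongs on top.
- pack_b: Grey battery pack with a white band, fallen sideways: foot edge on the lane floor, terminal end up on the lane's +x rail, 24 degrees above level. 38 mm thick (its y), 46 mm wide (its x), 92 mm tall (its z), about 0.2 to 0.4 kg. Origin on its long axis, 36 mm above its foot; its z points to the orange terminal end with brass contacts, which belongs on top.
- pack_c: Black battery pack with a white band, standing upright at the start. 38 mm thick (its y), 46 mm wide (its x), 92 mm tall (its z), about 0.2 to 0.4 kg. Origin on its long axis, 36 mm above its foot; its z points to the orange terminal end with brass contacts, which belongs on top.
- pack_d: Grey battery pack with a black band, standing upright at the start. 38 mm thick (its y), 46 mm wide (its x), 92 mm tall (its z), about 0.2 to 0.4 kg. Origin on its long axis, 36 mm above its foot; its z points to the orange terminal end with brass contacts, which belongs on top.
- phone: Bystander: dark phone with a grey screen lying flat, 72 x 150 x 9 mm, origin under its centre.
- tape: Bystander: orange tape roll lying flat, 68 mm across, 18 mm high, origin under its centre.
- clamp: Bystander: black spring clamp with orange jaw, about 110 x 72 x 16 mm, lying flat, origin under its middle.

How it is judged:
On the way:
1. all four packs stand upright, terminals up, on the lane between end wall and bookend, the row not yet closed, the fallen ones let go (angle between each of pack_a, pack_b, pack_c, pack_d's own z axis and vertical below 0.12 rad and height (world z) of pack_a between 0.036 and 0.048 m and x of pack_a in the frame of lane between -0.04 and 0.04 m and y of each of pack_a, pack_b, pack_c, pack_d in the frame of bookend_face below -0.012 m and y of each of pack_a, pack_b, pack_c, pack_d in the frame of wall_face above 0.012 m and height (world z) of pack_b between 0.036 and 0.048 m and x of pack_b in the frame of lane between -0.04 and 0.04 m and height (world z) of pack_c between 0.036 and 0.048 m and x of pack_c in the frame of lane between -0.04 and 0.04 m and height (world z) of pack_d between 0.036 and 0.048 m and x of pack_d in the frame of lane between -0.04 and 0.04 m and value of joint bookend below 0.23 m and contact force between the fingers and pack_a below 0.1 N and contact force between the fingers and pack_b below 0.1 N), for 0.2 s.
At the end, for the whole second after the job is handed in: All four packs stand upright on the lane floor (within 0.12 rad, terminals up) at rest between end wall and bookend, and the bookend has closed the row: its travel is over 0.263 m, so no more than 5 mm of play is left in the row (angle between each of pack_a, pack_b, pack_c, pack_d's own z axis and vertical below 0.12 rad and height (world z) of pack_a between 0.036 and 0.048 m and x of pack_a in the frame of lane between -0.04 and 0.04 m and y of each of pack_a, pack_b, pack_c, pack_d in the frame of bookend_face below -0.012 m and y of each of pack_a, pack_b, pack_c, pack_d in the frame of wall_face above 0.012 m and linear speed of each of pack_a, pack_b, pack_c, pack_d below 0.02 m/s and height (world z) of pack_b between 0.036 and 0.048 m and x of pack_b in the frame of lane between -0.04 and 0.04 m and height (world z) of pack_c between 0.036 and 0.048 m and x of pack_c in the frame of lane between -0.04 and 0.04 m and height (world z) of pack_d between 0.036 and 0.048 m and x of pack_d in the frame of lane between -0.04 and 0.04 m and value of joint bookend above 0.263 m and velocity of joint bookend below 0.01 m/s); the robot touches nothing.
It fails at once if a standing pack (pack_c, pack_d) is knocked over (tilts more than 0.5 rad) (angle between any of pack_c, pack_d's own z axis and vertical above 0.5 rad).
It fails at once if the robot shoves the bookend hard (over 50 N) (contact force between any of the arm, the fingers and bookend above 50 N).
It fails at once if the phone, tape or clamp is moved more than 30 mm (distance of any of phone, tape, clamp from where it was at the start of the episode above 0.03 m).
It also fails if it takes over 67 s, if anything falls off the work surface, if the arm or the gripper's body presses on something with over 40 N, if the wrist force passes 120 N, or if a joint passes its speed limit or range.

ROBOT

A 7-joint arm with a two-finger parallel gripper is mounted at the origin on the work surface. World frame = base frame: x ahead of the robot, y to its left, z up, the work surface at z = 0. Lengths are in m, angles in rad, forces in N, time in s.
With the tool pointing down it reaches from about 0.4 to 0.875 m from the base axis. Payload 19.3 kg.
Tool frame: the origin (TCP) lies at the very end of the fingers, on their centre line; the grasp point (between the pads) lies 19 mm behind it; z points along the fingers, y is the line along which they close (so a half turn about z gives the same grasp; the last joint's range is limited). The gripper opens to 85 mm and grips with 20 to 120 N. Pads are 22 mm wide; open, the fingers measure 114 mm over their backs; the gripper's body (76 mm by 85 mm) begins 54 mm behind the grasp point. The pads swing forward as they close: fully open they stand 13 mm farther back than shut.
Start: joints at [1.268, 0.521, -0.036, 1.599, 0.021, 1.021, -0.113], TCP at [0.144, -0.608, 0.201] pointing down, gripper open.
Joint ranges: [-2.91, 2.91], [-0.3, 2.13], [-1.5, 1.42], [0.17, 2.43], [-1.26, 4.41], [0.16, 1.93], [-2.52, 2.52]. Speed limits (rad/s): [1.89, 1.89, 2.39, 2.39, 3.01, 3.01, 3.01].

INTERFACE

Orientations are given as [roll, pitch, yaw] about the fixed x, y, z axes, in that order (R = Rz(yaw) Ry(pitch) Rx(roll)).
In Python, from workcell import observe, grab_frame, job_done gives the robot as it stands.
- The arm moves only by the tool move_arm, never from a script. Its argument "plan" is a list that holds one entry, the list of rows, each a list of 7 numbers: the shift along the tool's x, y, z each as a share of 0.02 m, from -1 to 1, then the turn, a rotation vector about the tool's x, y, z each as a share of 6 degrees, from -1 to 1, then the opening, from -1 (shut) to 1 (fully open). A call has exactly 10 rows; each row shifts and turns the commanded pose from where the row before left it, along the tool's axes as they then stand; what a row does not reach is not made up. A row lasts 1/10 s, in which the tool goes at most 50 mm and 8.59 degrees, less where a joint would pass 70% of its speed; a pose out of reach is approached as far as the arm can. A call with a number of a shift or a turn outside -1 to 1 is refused whole. A call with a gripper value outside its range is refused whole. The fingers move at their own pace and stop on an object; "grip_force" is the grip in N (left out, the last holds). Time passes only in rows, so rows that do not move let the fingers close, or fill a call up. It gives the time, the measured TCP pose, the force, the opening and the grip force at its end, in the units of the state.
- observe(): the state, without advancing time (a new reading comes with each control period).
- grab_frame(name): name is "scene" or "side" or "wrist"; returns a dict with "color" (420x560x3 uint8, red, green, blue), "intrinsics" (3x3 intrinsics, pixels), "k1" (the pictures are not rectified: a ray, as slopes to the right and down, at radius r is drawn at 1 + k1 r^2 times it, then the intrinsics apply), "position" and "orientation" of the camera in the world; the wrist camera has in their place "tool_from_camera" (4x4, takes a point from camera to tool coordinates, whose origin is the TCP and whose axes are the flange's). Camera axes: x right, y down, z forward; pixel columns grow to the right and rows downward; lengths in m; the calibration is good to about 2 mm. A picture is of the moment at which its call begins: read the wrist's pose just before it. There is no depth.
- job_done(): hands the job in; it is judged then, once.
The state is a dict: "clock": time; "qpos": joint angles; "qd": joint speeds; "joint_efforts": joint torques, N m; "position": TCP position; "tool_rot": TCP orientation; "force": force on the tool from outside, world axes, zero at the start; "moment": the same for the moment, N m; "grip_width": finger opening in m; "finger_force": force on a finger pad.
Only numpy, scipy, OpenCV 4.12 (cv2) and the standard library are available. Lean on these libraries where they do the work, as an engineer would, in place of code of your own. Each camera call takes 0.05 s, during which the arm holds its last target. There are 200 camera calls.

## Working session

There is one attempt and no reset: what is moved stays moved. The work goes in short steps, Python scripts to look and compute and a tool call to move; the robot and the scene stay as the last step left them, time stands still between calls to the robot, and variables do not carry over. Pictures are saved under pics/ and viewed, at most 10 in all, crops included, and the job is handed in when it is done.

Besides the shell and the picture viewer there is one more tool, called after "Call:" as name([rows], argument=value, ...), one row to a line, values as JSON. move_arm: Moves the arm, as the interface text tells. Shift numbers are shares of 0.02 m and turn numbers shares of 6 degrees, none past 1 either way. Its arguments: {"type":"object","properties":{"plan":{"type":"array"},"grip_force":{"type":"number"}},"required":["plan"]}

```bash
mkdir -p pics; cat > h.py <<'E'
import numpy as np, cv2, pickle
from scipy.spatial.transform import Rotation as R
from workcell import observe, grab_frame, job_done
def snap(n,f):
    g=grab_frame(n); cv2.imwrite('pics/'+f+'.png',g['color'][:,:,::-1]); pickle.dump(g,open('pics/'+f+'.pkl','wb')); return g
def cam(g,st=None):
    if 'position' in g:
        o=np.array(g['orientation'],float)
        M=o if o.shape==(3,3) else R.from_euler('xyz',o).as_matrix()
        return np.array(g['position']),M
    T=np.eye(4);T[:3,:3]=R.from_euler('xyz',st['tool_rot']).as_matrix();T[:3,3]=st['position']
    T=T@np.array(g['tool_from_camera']); return T[:3,3],T[:3,:3]
def pt(g,uv,z,st=None):
    p,M=cam(g,st);K=np.array(g['intrinsics']);d=np.linalg.inv(K)@[uv[0],uv[1],1];s=d[:2].copy();t=s.copy()
    for _ in range(20): t=s/(1+g['k1']*(t@t))
    r=M@[t[0],t[1],1]; return p+r*(z-p[2])/r[2]
def px(g,P,st=None):
    p,M=cam(g,st);c=M.T@(np.array(P)-p);t=c[:2]/c[2];t=t*(1+g['k1']*(t@t));return (np.array(g['intrinsics'])@[*t,1])[:2]
E
python3 - <<'E'
from h import *
s=observe();print(s)
a=snap('scene','s0');b=snap('side','d0')
for g in(a,b):print({k:v for k,v in g.items() if k!='color'})
cv2.imwrite('pics/s0b.png',cv2.resize(a['color'][:,:,::-1],(800,600),interpolation=2))
cv2.imwrite('pics/d0b.png',cv2.resize(b['color'][:,:,::-1],(800,600),interpolation=2))
E
```

```text
{'clock': 0.0, 'qpos': array([ 1.26776715,  0.5220214 , -0.03631969,  1.60003207,  0.02118891,
        1.02110158, -0.11283532]), 'qd': array([-0.00176581,  0.00164376, -0.00012255, -0.00017518, -0.00042521,
       -0.0024287 , -0.00022029]), 'joint_efforts': array([-7.05337370e-04, -9.27112269e+01,  1.97973333e+00, -3.69933987e+01,
        1.79147412e-02,  8.19003879e-03,  1.21277512e-05]), 'position': array([ 0.14407545, -0.60776519,  0.20021262]), 'tool_rot': array([-3.14041757e+00,  7.96313641e-05,  2.32771889e-01]), 'force': array([ 0.04867985, -0.1995015 ,  0.16906698]), 'moment': array([ 0.02168093,  0.01499582, -0.02799152]), 'finger_force': 0.0, 'grip_width': 0.08516197664185213}
{'intrinsics': array([[466.78434649,   0.        , 277.14800008],
       [  0.        , 466.78434649, 210.07421913],
       [  0.        ,   0.        ,   1.        ]]), 'k1': -0.08529141445196455, 'position': array([1.54497776, 0.10484443, 0.77292461]), 'orientation': array([-2.20638896,  0.02329495,  1.64409469])}
{'intrinsics': array([[404.39219905,   0.        , 287.26620511],
       [  0.        , 404.39219905, 211.70905431],
       [  0.        ,   0.        ,   1.        ]]), 'k1': -0.10374225223194482, 'position': array([0.43010028, 0.62490941, 0.80397417]), 'orientation': array([-2.43203868, -0.01248217, -2.90848138])}
```

View pics/s0b.png

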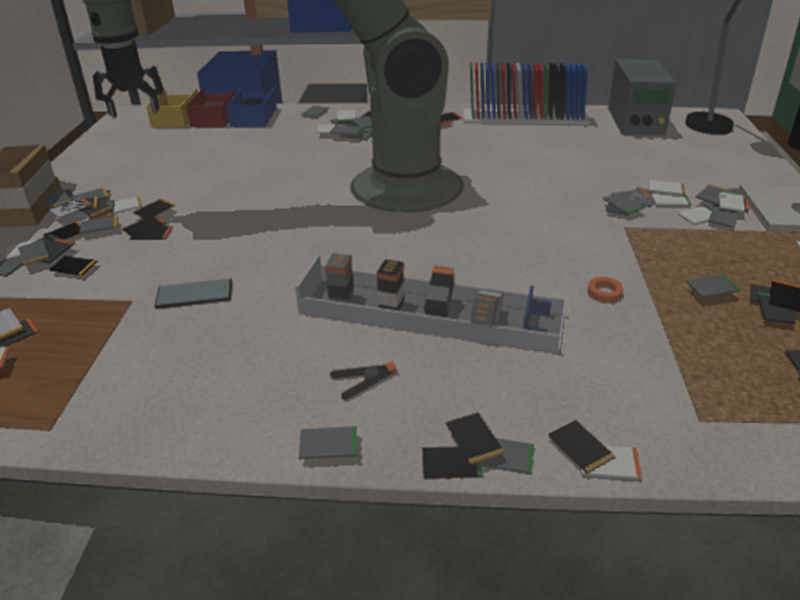

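View pics/d0b.png

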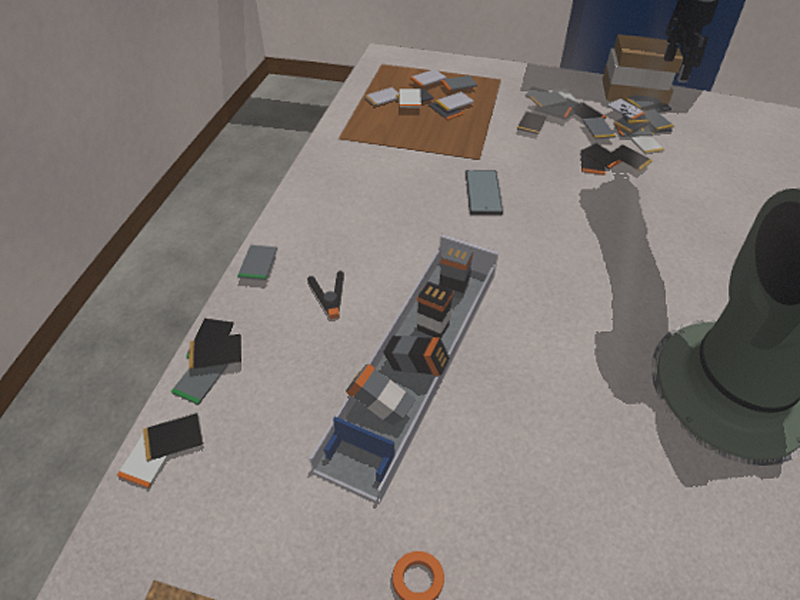

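The scene shows the lane at (300–565, 255–350): wall on the left, then pack_d, pack_c, pack_a (fallen towards the robot), pack_b (fallen away from the robot) and the bookend. I'll enlarge the lane to measure it.

```bash
python3 - <<'E'
from h import *
a=cv2.imread('pics/s0.png');b=cv2.imread('pics/d0.png')
cv2.imwrite('pics/s0c.png',cv2.resize(a[170:250,200:400],(800,320),interpolation=2))
cv2.imwrite('pics/d0c.png',cv2.resize(b[160:355,210:355],(446,600),interpolation=2))
E
```

```text
(no output)
```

View pics/s0c.png

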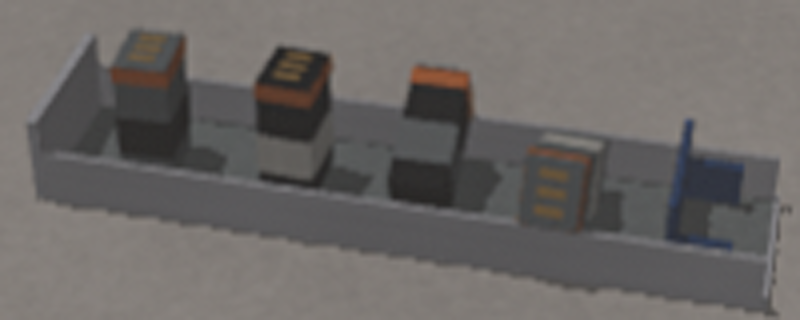

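View pics/d0c.png

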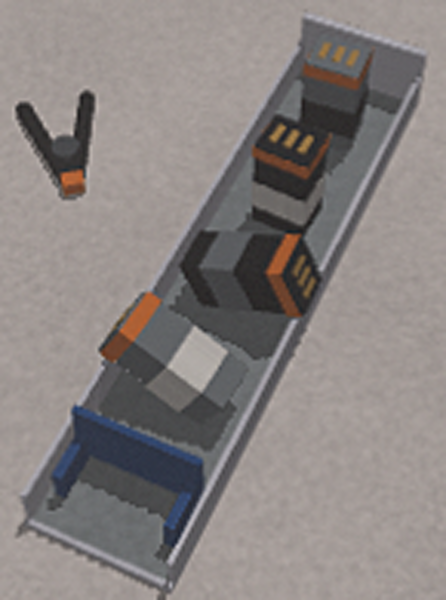

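The crops show usable features: bookend top, wall top and the tops of packs c and d. I'll fit the lane pose to them from both cameras.

```bash
cat > fit.py <<'E'
from h import *
from scipy.optimize import least_squares
a=pickle.load(open('pics/s0.pkl','rb'));b=pickle.load(open('pics/d0.pkl','rb'))
S=lambda u,v:(u/4+200,v/4+170); D=lambda u,v:(u/3.0769+210,v/3.0769+160)
# lane pts; k = slot index for packs (y relative to slot)
T=[]
def pk(g,f,k,c):
    for (sx,sy),uv in c.items(): T.append((g,f(*uv),(sx*.023,sy*.019,.098),k,1))
pk(a,S,0,{(-1,-1):(125,30),(-1,1):(186,35),(1,1):(180,73),(1,-1):(110,68)})
pk(a,S,1,{(-1,-1):(275,47),(-1,1):(331,53),(1,1):(322,95),(1,-1):(257,88)})
pk(b,D,1,{(1,-1):(268,115),(-1,-1):(330,135),(-1,1):(322,167),(1,1):(252,148)})
pk(b,D,0,{(1,-1):(312,37),(-1,-1):(372,52),(-1,1):(366,83),(1,1):(303,67)})
T+=[(b,D(75,407),(.048,.215,.066),None,1),(b,D(203,461),(-.048,.215,.066),None,1),(a,S(777,158),(-.054,.275,.04),None,.5),(a,S(770,260),(.054,.275,.04),None,.5),
(b,D(304,20),(.054,-.207,.066),None,.5),(b,D(425,60),(-.054,-.207,.066),None,.5),(a,S(34,125),(.054,-.207,.066),None,.5),(a,S(96,38),(-.054,-.207,.066),None,.5)]
def L(p,q):
    c,s=np.cos(p[2]),np.sin(p[2]);return np.array([p[0]+c*q[0]-s*q[1],p[1]+s*q[0]+c*q[1],q[2]])
def f(p):
    r=[]
    for g,uv,q,k,w in T:
        q=np.array(q); 
        if k is not None:q[1]+=p[3]+.095*k; q[0]+=p[4+k]
        r+=list(w*(px(g,L(p,q))-uv))
    return np.array(r)
if __name__=='__main__':
    r=least_squares(f,[.65,.05,0,-.13,0,0],loss='soft_l1');print(r.x.round(4));print(f(r.x).reshape(-1,2).round(1).tolist())
    p=r.x;np.save('lane.npy',p)
    t=np.radians(24)
    for sg,k in((-1,2),(1,3)):
        for s,w,n in((92,46,'upper top'),(0,46,'upper foot')):
            for y in(-19,19):
                q=np.array([-sg*24.4+sg*np.cos(t)*s-sg*np.sin(t)*w,1000*(p[3]+.095*k)+y,6+np.sin(t)*s+np.cos(t)*w])/1000
                u=px(b,L(p,q));v=px(a,L(p,q));print(k,n,y,'sidecrop',((u-[210,160])*3.0769).round(),'scenecrop',((v-[200,170])*4).round())
E
python3 fit.py
```

```text
[ 5.362e-01  4.430e-02 -1.878e-01 -1.354e-01  5.000e-04 -8.000e-04]
[[3.9, -1.0], [1.9, -0.6], [-1.9, -0.8], [1.9, -1.4], [0.2, -1.3], [-0.1, -1.0], [-2.2, -2.0], [-0.2, -2.1], [1.1, -0.4], [-1.0, -0.8], [-4.5, -0.0], [-0.1, -0.2], [1.1, -0.3], [-1.2, 0.2], [-4.7, 0.1], [-1.6, -0.4], [-0.5, 0.4], [0.1, 0.6], [0.0, -0.6], [-0.5, -0.7], [-0.1, -0.9], [-0.7, -1.4], [-0.3, -0.9], [-1.0, -0.7]]
2 upper top -19 sidecrop [300. 240.] scenecrop [420.  61.]
2 upper top 19 sidecrop [279. 280.] scenecrop [476.  69.]
2 upper foot -19 sidecrop [195. 233.] scenecrop [392. 180.]
2 upper foot 19 sidecrop [173. 270.] scenecrop [450. 188.]
3 upper top -19 sidecrop [139. 301.] scenecrop [542. 151.]
3 upper top 19 sidecrop [113. 343.] scenecrop [603. 159.]
3 upper foot -19 sidecrop [248. 372.] scenecrop [559. 124.]
3 upper foot 19 sidecrop [226. 416.] scenecrop [616. 132.]
```

Call:
move_arm([
  [[1,-0.6,0,0,0,0,1],[1,-0.6,0,0,0,0,1],[1,-0.6,0,0,0,0,1],[1,-0.6,0,0,0,0,1],[1,-0.6,0,0,0,0,1],[1,-0.6,0,0,0,0,1],[1,-0.6,0,0,0,0,1],[1,-0.6,0,0,0,0,1],[1,-0.6,0,0,0,0,1],[1,-0.6,0,0,0,0,1]],
])

```text
clock: 1.1
position: [0.3116, -0.4444, 0.2006]
tool_rot: [-3.141, 0.0, 0.233]
force: [1.1, 0.0, 0.3]
grip_width: 0.0851
finger_force: 0.0
```

Call:
move_arm([
  [[1,-0.6,0,0,0,0,1],[1,-0.6,0,0,0,0,1],[1,-0.6,0,0,0,0,1],[1,-0.6,0,0,0,0,1],[1,-0.6,0,0,0,0,1],[1,-0.6,0,0,0,0,1],[1,-0.6,0,0,0,0,1],[1,-0.6,0,0,0,0,1],[1,-0.6,0,0,0,0,1],[1,-0.6,0,0,0,0,1]],
])

```text
clock: 2.1
position: [0.4785, -0.2816, 0.2006]
tool_rot: [-3.141, 0.0, 0.233]
force: [-0.4, -0.3, 0.1]
grip_width: 0.0854
finger_force: 0.0
```

Call:
move_arm([
  [[1,-0.6,0,0,0,0,1],[1,-0.6,0,0,0,0,1],[1,-0.6,0,0,0,0,1],[1,-0.6,0,0,0,0,1],[1,-0.6,0,0,0,0,1],[0,-1,0,0,0,0,1],[0,-1,0,0,0,0,1],[0,-1,0,0,0,0,1],[0,-1,0,0,0,0,1],[0,-1,0,0,0,0,1]],
])

```text
clock: 3.1
position: [0.538, -0.1028, 0.2005]
tool_rot: [-3.141, 0.001, 0.233]
force: [0.2, -0.2, 1.0]
grip_width: 0.0852
finger_force: 0.0
```

Call:
move_arm([
  [[0,-1,0,0,0,0,1],[0,-1,0,0,0,0,1],[0,-1,0,0,0,0,1],[0,-1,0,0,0,0,1],[0,-1,0,0,0,0,1],[0,-1,0,0,0,0,1],[0,-1,0,0,0,0,1],[0,-1,0,0,0,0,1],[0,-1,0,0,0,0,1],[0,-1,0,0,0,0,1]],
])

```text
clock: 4.1
position: [0.4919, 0.0917, 0.2006]
tool_rot: [3.142, 0.0, 0.233]
force: [0.1, -0.4, 0.0]
grip_width: 0.0858
finger_force: 0.0
```

Call:
move_arm([
  [[0,0,0,0,0,-1,1],[0,0,0,0,0,-1,1],[0,0,0,0,0,-1,1],[0,0,0,0,0,-1,1],[0,0,0,0,0,-1,1],[0,0,0,0,0,-1,1],[0,0,0,0,0,-1,1],[0,0,0,0,0,-1,1],[0,0,0,0,0,-1,1],[0,0,0,0,0,-1,1]],
])

```text
clock: 5.1
position: [0.4921, 0.0909, 0.2006]
tool_rot: [-3.141, 0.0, 1.284]
force: [-0.3, 0.2, 0.1]
grip_width: 0.0856
finger_force: 0.0
```

Call:
move_arm([
  [[0,0,0,0,0,-1,1],[0,0,0,0,0,-1,1],[0,0,0,0,0,-1,1],[0,0,0,0,0,-1,1],[0,0,0,0,0,-1,1],[0,0,0,0,0,-1,1],[0,0,0,0,0,-1,1],[0,0,0,0,0,-1,1],[0,0,0,0,0,-1,1],[0,0,0,0,0,-1,1]],
])

```text
clock: 6.1
position: [0.4921, 0.0909, 0.2006]
tool_rot: [-3.141, -0.0, 2.331]
force: [-0.2, 0.4, 0.3]
grip_width: 0.0855
finger_force: 0.0
```

Call:
move_arm([
  [[0,0,0,0,0,-1,1],[0,0,0,0,0,-1,1],[0,0,0,0,0,-1,1],[0,0,0,0,0,-1,1],[0,0,0,0,0,-1,1],[0,0,0,0,0,-1,1],[0,0,0,0,0,0,1],[0,0,0,0,0,0,1],[0,0,0,0,0,0,1],[0,0,0,0,0,0,1]],
])

```text
clock: 7.1
position: [0.4923, 0.0911, 0.2008]
tool_rot: [-3.141, 0.0, 2.954]
force: [0.1, -0.2, 0.5]
grip_width: 0.0851
finger_force: 0.0
```

```bash
python3 - <<'E'
from h import *
s=observe();print(s['qpos'].round(2));g=snap('wrist','w1');pickle.dump(s,open('pics/w1s.pkl','wb'))
cv2.imwrite('pics/w1b.png',cv2.resize(g['color'][:,:,::-1],(800,600),interpolation=2));print(np.array(g['tool_from_camera']).round(3))
E
```

```text
[ 0.37  0.44 -0.88  1.89  0.4   1.    0.7 ]
[[ 0.001 -0.961 -0.276  0.072]
 [ 1.     0.001 -0.001 -0.001]
 [ 0.001 -0.276  0.961 -0.173]
 [ 0.     0.     0.     1.   ]]
```

View pics/w1b.png

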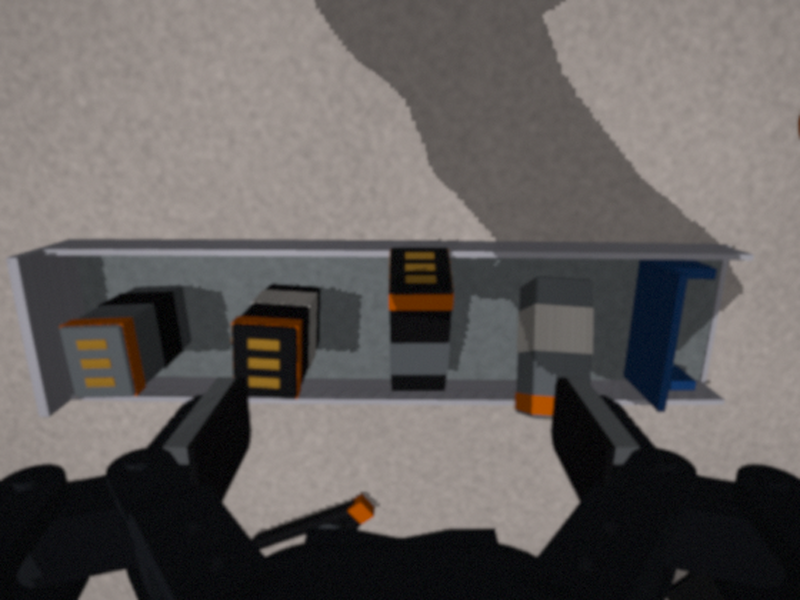

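The wrist view shows pack_a's upper face at about (390–453, 295–390) and pack_b's at about (518–593, 305–400). Both are nearly square to the lane. I'll compare these with the model.

```bash
python3 - <<'E'
from h import *
from fit import L
p=np.load('lane.npy');g=pickle.load(open('pics/w1.pkl','rb'));s=pickle.load(open('pics/w1s.pkl','rb'))
t=np.radians(24);k8=800/560
for sg,k in((-1,2),(1,3)):
  for q,n in((92,'top'),(0,'foot')):
    print(k,n,[(px(g,L(p,np.array([-sg*24.4+sg*np.cos(t)*q-sg*np.sin(t)*46,1000*(p[3]+.095*k)+y,6+np.sin(t)*q+np.cos(t)*46])/1000),s)*k8).round().tolist() for y in(-19,19)])
for n,q in dict(railmin=(-.052,-.205,.04),railmin2=(-.052,.275,.04),railplus=(.052,-.205,.04),wallTopPlus=(.052,-.205,.066),bkT1=(-.048,.215,.066),bkT2=(.048,.215,.066)).items(): print(n,(px(g,L(p,q),s)*k8).round())
inv=lambda P:np.array([[np.cos(p[2]),np.sin(p[2])],[-np.sin(p[2]),np.cos(p[2])]])@(P[:2]-p[:2])
for n,uv,z in(('a top L',(390,295),.0854),('a top R',(453,295),.0854),('a foot L',(391,390),.048),('a foot R',(446,388),.048),('b foot L',(519,303),.048),('b foot R',(593,306),.048),('b top L',(516,396),.0854),
 ('c',(236,322),.098),('c',(303,319),.098),('c',(234,394),.098),('c',(297,396),.098),('d',(62,326),.098),('d',(130,318),.098),('d',(75,396),.098),('d',(138,394),.098)):
    print(n,(inv(pt(g,np.array(uv)/k8,z,s))*1000).round(1))
E
```

```text
2 top [[399.0, 294.0], [464.0, 294.0]]
2 foot [[399.0, 394.0], [453.0, 394.0]]
3 top [[549.0, 418.0], [608.0, 418.0]]
3 foot [[544.0, 275.0], [601.0, 275.0]]
railmin [ 45. 259.]
railmin2 [752. 260.]
railplus [ 72. 397.]
wallTopPlus [ 49. 415.]
bkT1 [685. 275.]
bkT2 [663. 412.]
a top L [-40.   30.6]
a top R [-40.1  67.4]
a foot L [39.9 30.1]
a foot R [38.3 68.5]
b foot L [-23.7 115.4]
b foot R [-21.7 165.4]
b top L [ 25.3 108.6]
c [-27.5 -57.1]
c [-29.4 -18.6]
c [ 17.9 -62.5]
c [ 19.  -24.8]
d [ -24.6 -160.4]
d [ -29.7 -118.7]
d [  20.5 -160.8]
d [  18.6 -121.1]
```

```bash
cat > go.py <<'E'
from h import *
from fit import L
p=np.load('lane.npy')
def tolane(P):
    c,s=np.cos(p[2]),np.sin(p[2]);d=np.array(P)-[p[0],p[1],0];return np.array([c*d[0]+s*d[1],-s*d[0]+c*d[1],d[2]])*1000
def tool(lean): # lean deg about lane y
    b=R.from_euler('xyz',[np.pi,0,np.pi+p[2]]); return R.from_euler('z',p[2])*R.from_euler('y',lean,degrees=True)*R.from_euler('z',-p[2])*b
def delta(lane_mm,lean,st=None):
    st=st or observe();Rt=tool(lean);now=R.from_euler('xyz',st['tool_rot'])
    d=L(p,np.array(lane_mm)/1000)-st['position']
    print('now lane',tolane(st['position']).round(1),'rot needed (units)',(np.degrees((now.inv()*Rt).as_rotvec())/6).round(2),'shift units final axes',(Rt.inv().apply(d)/.02).round(2),'now axes',(now.inv().apply(d)/.02).round(2))
E
python3 -c "
from go import *
delta((-4.2-35,49,28+60.6),-30);delta((-4.2,49,28),-30)"
```

```text
now lane [-51.8  37.7 200.8] rot needed (units) [ 0.   -5.    0.01] shift units final axes [2.26 0.56 5.18] now axes [-0.63  0.56  5.61]
now lane [-51.8  37.7 200.8] rot needed (units) [ 0.   -5.    0.01] shift units final axes [2.26 0.56 8.68] now axes [-2.38  0.56  8.64]
```

Turn by −30° first, then go down to the pre-approach point.

Call:
move_arm([
  [[0,0,0,0,-1,0,0.6],[0,0,0,0,-1,0,0.6],[0,0,0,0,-1,0,0.6],[0,0,0,0,-1,0,0.6],[0,0,0,0,-1,0,0.6],[0.75,0.2,1,0,0,0,0.6],[0.75,0.2,1,0,0,0,0.6],[0.76,0.16,1,0,0,0,0.6],[0,0,1,0,0,0,0.6],[0,0,1,0,0,0,0.6]],
])

```text
clock: 8.15
position: [0.5023, 0.0993, 0.0902]
tool_rot: [-3.137, 0.494, 2.955]
force: [0.6, 1.2, 0.7]
grip_width: 0.0684
finger_force: 0.0
```

```bash
python3 -c "
from go import *
s=observe();print(s['qpos'].round(2))
delta((-4.2,49,28),-30,s)
g=snap('wrist','w2');pickle.dump(s,open('pics/w2s.pkl','wb'))
cv2.imwrite('pics/w2b.png',cv2.resize(g['color'][:,:,::-1],(640,480),interpolation=2))"
```

```text
[-0.03  0.48 -0.62  2.36  1.61  0.6  -0.66]
now lane [-43.5  47.7  90.2] rot needed (units) [-0.04 -0.29  0.01] shift units final axes [-0.15  0.07  3.68] now axes [-0.26  0.08  3.67]
```

View pics/w2b.png

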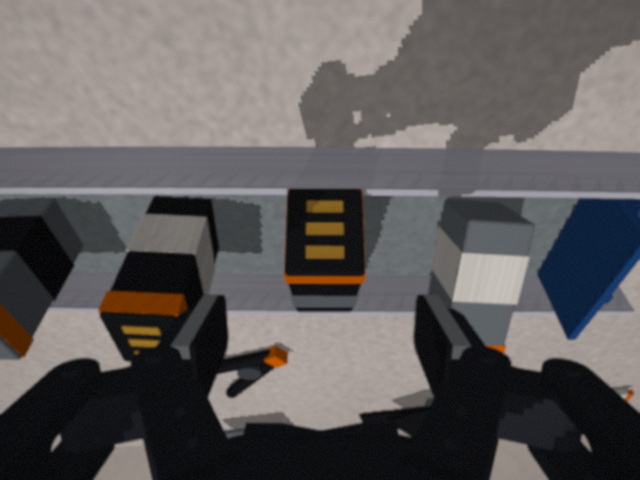

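The pack_a terminal end is at (286–365, 190–280), centred between the fingers (222 and 418). Moving in and closing.

Call:
move_arm([
  [[-0.05,0.02,0.75,0,0,0,0.6],[-0.05,0.02,0.75,0,0,0,0.6],[-0.05,0.02,0.75,0,0,0,0.6],[-0.05,0.02,0.75,0,0,0,0.6],[-0.05,0,0.65,0,0,0,0.6],[0,0,0,0,0,0,-0.5],[0,0,0,0,0,0,-0.5],[0,0,0,0,0,0,-0.5],[0,0,0,0,0,0,-0.5],[0,0,0,0,0,0,-0.5]],
], grip_force=50)

```text
clock: 9.2
position: [0.5407, 0.0929, 0.0296]
tool_rot: [-3.137, 0.494, 2.955]
force: [-3.6, 0.8, 6.6]
grip_width: 0.0371
finger_force: 52.7
```

```bash
python3 -c "
from go import *
s=observe();print(s['qpos'].round(2),s['grip_width'],s['finger_force'],s['force'])
delta((-4.2,49,28),-30,s)"
```

```text
[-0.01  0.66 -0.59  2.3   1.84  0.65 -0.79] 0.037077935056338676 52.700486183166504 [-3.56443247  0.80519755  6.5504266 ]
now lane [-4.6 48.6 29.6] rot needed (units) [-0.04 -0.28  0.01] shift units final axes [0.02 0.02 0.08] now axes [0.02 0.02 0.08]
```

Call:
move_arm([
  [[-0.4,0,-0.73,0,0,0,-0.5],[-0.4,0,-0.73,0,0,0,-0.5],[-0.4,0,-0.73,0,0,0,-0.5],[0,0,0,0,1,0,-0.5],[0,0,0,0,1,0,-0.5],[0,0,0,0,1,0,-0.5],[0,0,0,0,1,0,-0.5],[0,0,0,0,1,0,-0.5],[0,0,0,0,1,0,-0.5],[0,0,0,0,1,0,-0.5]],
])

```text
clock: 10.2
position: [0.5408, 0.0854, 0.0774]
tool_rot: [-3.116, -0.111, 2.94]
force: [1.0, 0.2, -3.8]
grip_width: 0.0377
finger_force: 51.7
```

Call:
move_arm([
  [[0,0,0,0,1,0,-0.5],[0,0,0,0,1,0,-0.5],[0,0,0,0,1,0,-0.5],[0,0,0,0,1,0,-0.5],[0,0,0,0,0,0,-0.5],[0,0,0,0,0,0,-0.5],[0,0,0,0,0,0,-0.5],[0,0,0,0,0,0,-0.5],[0,0,0,0,0,0,-0.5],[0,0,0,0,0,0,-0.5]],
])

```text
clock: 11.2
position: [0.541, 0.0854, 0.0772]
tool_rot: [-3.11, -0.524, 2.927]
force: [-0.2, 0.4, -3.0]
grip_width: 0.0373
finger_force: 51.8
```

```bash
python3 -c "
from go import *
s=observe();print(s['qpos'].round(2),s['grip_width'],s['finger_force'],s['force'])
delta((0,49,50),37.7,s)
a=snap('scene','s3');b=snap('side','d3')
A=cv2.resize(a['color'][150:260,190:400,::-1],(800,419),interpolation=2)
B=cv2.resize(b['color'][150:355,200:360,::-1],(468,600),interpolation=2)
A=cv2.resize(A,(500,262));B=cv2.resize(B,(290,372))
M=np.zeros((372,790,3),np.uint8);M[:262,:500]=A;M[:,500:]=B;cv2.imwrite('pics/m3.png',M)"
```

```text
[ 0.26  0.98 -0.78  1.4   0.36  1.45  0.83] 0.03730097602699628 51.80213749408722 [-0.24159674  0.4277872  -2.99177312]
now lane [-2.9 41.3 77.2] rot needed (units) [-0.16  1.28 -0.23] shift units final axes [-0.95  0.39  0.98] now axes [-0.8   0.43  1.09]
```

View pics/m3.png

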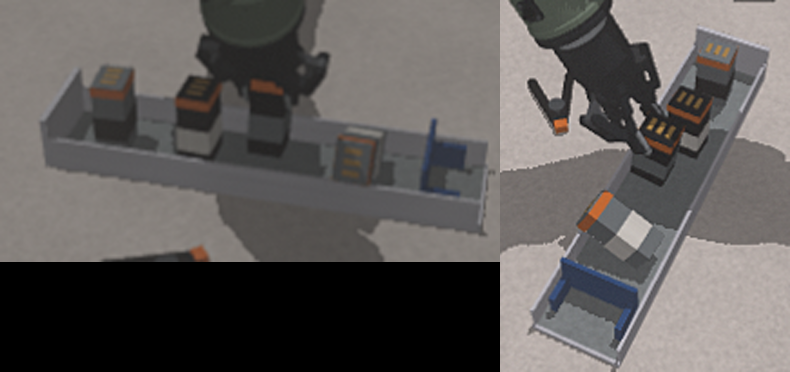

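Pack_a is held near upright at (268, 115) in the left panel, and both neighbours stand. Some of the turn was lost, so I'll finish the rotation and centre it.

Call:
move_arm([
  [[0,0.2,0,-0.08,0.64,-0.12,-0.5],[0,0.2,0,-0.08,0.64,-0.12,-0.5],[0,0,0,0,0,0,-0.5],[0,0,0,0,0,0,-0.5],[0,0,0,0,0,0,-0.5],[0,0,0,0,0,0,-0.5],[0,0,0,0,0,0,-0.5],[0,0,0,0,0,0,-0.5],[0,0,0,0,0,0,-0.5],[0,0,0,0,0,0,-0.5]],
])

```text
clock: 12.3
position: [0.5425, 0.0933, 0.0766]
tool_rot: [3.141, -0.659, 2.955]
force: [0.1, -1.0, -2.2]
grip_width: 0.0372
finger_force: 51.8
```

```bash
python3 -c "
from go import *
s=observe();print(s['qpos'].round(2),s['force'])
delta((-10,49,52),37.7,s);delta((-10,49,44),37.7,s)
w=snap('wrist','w4');cv2.imwrite('pics/w4b.png',w['color'][:,:,::-1])
a=snap('scene','s4');b=snap('side','d4')
# edge fit helper: enlarge views of held pack
A=cv2.resize(a['color'][160:225,260:345,::-1],(400,306),interpolation=2)
B=cv2.resize(b['color'][195:270,250:335,::-1],(400,353),interpolation=2)
M=np.zeros((353,800,3),np.uint8);M[:306,:400]=A;M[:,400:]=B;cv2.imwrite('pics/m4.png',M)"
```

```text
[ 0.25  1.07 -0.78  1.27  0.31  1.59  0.88] [ 0.10951928 -0.98741327 -2.22769953]
now lane [-2.9 49.3 76.6] rot needed (units) [-0.   -0.01  0.01] shift units final axes [-0.47 -0.01  1.19] now axes [-0.47 -0.01  1.19]
now lane [-2.9 49.3 76.6] rot needed (units) [-0.   -0.01  0.01] shift units final axes [-0.72 -0.01  1.51] now axes [-0.72 -0.02  1.51]
```

View pics/m4.png

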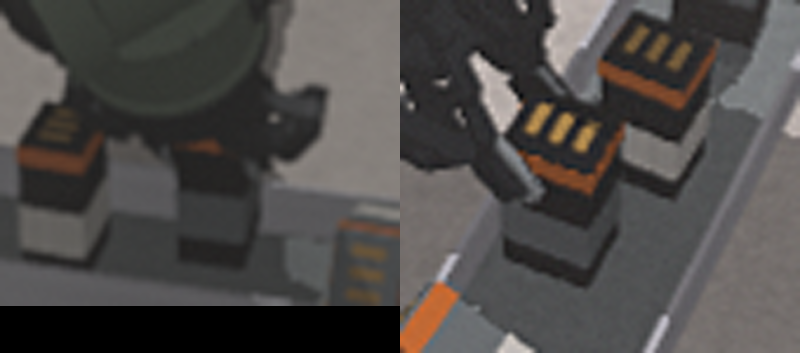

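Pack_a is vertical and parallel to pack_c. I'll lower it to just above the floor, then feel for contact.

Call:
move_arm([
  [[-0.12,0,0.3,0,0,0,-0.5],[-0.12,0,0.3,0,0,0,-0.5],[-0.12,0,0.3,0,0,0,-0.5],[-0.11,0,0.29,0,0,0,-0.5],[0,0,0,0,0,0,-0.5],[-0.03,0,0.04,0,0,0,-0.5],[-0.03,0,0.04,0,0,0,-0.5],[-0.03,0,0.04,0,0,0,-0.5],[-0.03,0,0.04,0,0,0,-0.5],[0,0,0,0,0,0,-0.5]],
])

```text
clock: 13.45
position: [0.5354, 0.0947, 0.0479]
tool_rot: [3.141, -0.659, 2.955]
force: [-0.3, 0.0, -3.3]
grip_width: 0.0367
finger_force: 51.8
```

Call:
move_arm([
  [[-0.03,0,0.04,0,0,0,-0.5],[-0.03,0,0.04,0,0,0,-0.5],[-0.03,0,0.04,0,0,0,-0.5],[0,0,0,0,0,0,-0.5],[0,0,0,0,0,0,-0.5],[0,0,0,0,0,0,-0.5],[0,0,0,0,0,0,-0.5],[0,0,0,0,0,0,-0.5],[0,0,0,0,0,0,-0.5],[0,0,0,0,0,0,-0.5]],
])

```text
clock: 14.45
position: [0.5354, 0.0947, 0.045]
tool_rot: [3.141, -0.659, 2.955]
force: [-0.3, 0.0, -3.4]
grip_width: 0.0372
finger_force: 51.8
```

Call:
move_arm([
  [[-0.03,0,0.04,0,0,0,-0.5],[-0.03,0,0.04,0,0,0,-0.5],[0,0,0,0,0,0,-0.5],[0,0,0,0,0,0,-0.5],[0,0,0,0,0,0,-0.5],[0,0,0,0,0,0,-0.5],[0,0,0,0,0,0,-0.5],[0,0,0,0,0,0,-0.5],[0,0,0,0,0,0,-0.5],[0,0,0,0,0,0,-0.5]],
])

```text
clock: 15.45
position: [0.5354, 0.0947, 0.0431]
tool_rot: [3.141, -0.659, 2.955]
force: [0.7, -0.1, 3.8]
grip_width: 0.0371
finger_force: 52.3
```

```bash
python3 -c "
from go import *
a=snap('scene','s5');b=snap('side','d5')
A=cv2.resize(a['color'][160:225,260:345,::-1],(400,306),interpolation=2)
B=cv2.resize(b['color'][195:270,250:335,::-1],(400,353),interpolation=2)
M=np.zeros((353,800,3),np.uint8);M[:306,:400]=A;M[:,400:]=B;cv2.imwrite('pics/m5.png',M)
# foot corner predictions for floor height
s=observe()
for x in(-23,23):
  print((px(b,L(p,np.array([x,49+19,6])/1000),s)-[250,195])*400/85+[400,0],(px(a,L(p,np.array([x,49+19,6])/1000),s)-[260,160])*400/85)"
```

```text
[603.86842968 334.6540497 ] [258.60756169 257.63031199]
[519.98118914 302.5214109 ] [242.64299986 305.54740095]
```

View pics/m5.png

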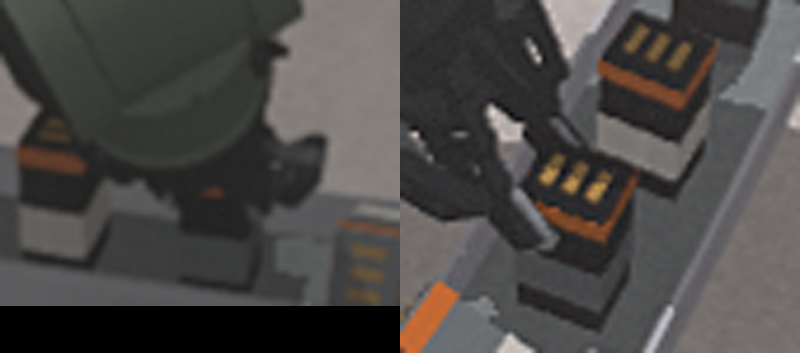

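The force jumped by about 7 N, so the foot is on the floor. Open and retract along the tool axis.

Call:
move_arm([
  [[0,0,0,0,0,0,0.5],[0,0,0,0,0,0,0.5],[0,0,0,0,0,0,0.5],[0,0,0,0,0,0,0.5],[0,0,-0.5,0,0,0,0.5],[0,0,-1,0,0,0,0.5],[0,0,-1,0,0,0,0.5],[0,0,-1,0,0,0,0.5],[0,0,-1,0,0,0,0.5],[0,0,-1,0,0,0,0.5]],
])

```text
clock: 16.55
position: [0.6024, 0.0819, 0.1313]
tool_rot: [3.141, -0.659, 2.955]
force: [-1.0, -0.0, -0.4]
grip_width: 0.064
finger_force: 0.0
```

```bash
python3 -c "
from go import *
s=observe();print(s['qpos'].round(2))
# pack b: axis mirrored: grasp s=54
for lean in(30,24):
  t=np.radians(lean);a=np.array([-np.sin(t),-np.cos(t)]);G=np.array([-33.75+.9135*52-2,27+.407*52])
  T=G+21*a;P=T-80*a;Q=T-110*a
  for X in(Q,P,T): print(lean,X.round(1));delta((X[0],143,X[1]),lean,s)
w=snap('wrist','w6');pickle.dump(s,open('pics/w6s.pkl','wb'))
cv2.imwrite('pics/w6b.png',w['color'][:,:,::-1])"
```

```text
[ 0.2   1.09 -0.77  1.03  0.3   1.79  0.93]
30 [ 56.3 125.2]
now lane [ 58.   49.3 131.3] rot needed (units) [ 0.   -1.29  0.01] shift units final axes [-0.08  4.69  0.31] now axes [-0.12  4.69  0.3 ]
30 [41.3 99.3]
now lane [ 58.   49.3 131.3] rot needed (units) [ 0.   -1.29  0.01] shift units final axes [-0.08  4.69  1.81] now axes [-0.32  4.69  1.78]
30 [ 1.3 30. ]
now lane [ 58.   49.3 131.3] rot needed (units) [ 0.   -1.29  0.01] shift units final axes [-0.08  4.69  5.81] now axes [-0.86  4.68  5.75]
24 [ 48.  129.5]
now lane [ 58.   49.3 131.3] rot needed (units) [ 0.   -2.29  0.01] shift units final axes [0.42 4.69 0.29] now axes [0.34 4.69 0.38]
24 [ 35.7 102.1]
now lane [ 58.   49.3 131.3] rot needed (units) [ 0.   -2.29  0.01] shift units final axes [0.42 4.69 1.79] now axes [-0.02  4.69  1.84]
24 [ 3.2 29. ]
now lane [ 58.   49.3 131.3] rot needed (units) [ 0.   -2.29  0.01] shift units final axes [0.42 4.69 5.79] now axes [-0.97  4.68  5.72]
```

View pics/w6b.png

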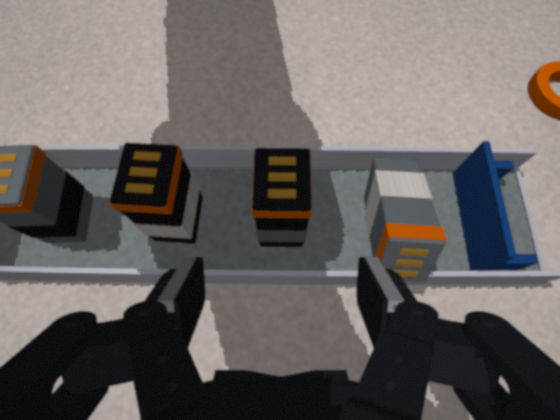

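Pack_a stands free in its place (254–311, 150–245), with the neighbours upright. Pack_b's upper terminal edge runs from (384, 238) to (444, 242). The arm's lean is already right for pack_b, so I'll work out the shift.

```bash
python3 -c "
from go import *
g=pickle.load(open('pics/w6.pkl','rb'));s=pickle.load(open('pics/w6s.pkl','rb'))
for n,uv,z in(('b topL',(384,238),.0854),('b topR',(444,242),.0854),('a',(255,208),.098),('a',(310,208),.098),('a',(256,151),.098),('a',(309,151),.098)): print(n,tolane(pt(g,uv,z,s)).round(1))
lean=37.7;t=np.radians(lean);a=np.array([-np.sin(t),-np.cos(t)]);G=np.array([-33.75+.9135*52-2,27+.407*52]);T=G+21*a
for X in(T-80*a,T):print(X);delta((X[0],143,X[1]),lean)"
```

```text
b topL [ 39.4 116.1  85.4]
b topR [ 42.2 155.6  85.4]
a [23.3 32.1 98. ]
a [23.2 67.1 98. ]
a [-18.3  31.6  98. ]
a [-18.4  67.6  98. ]
[47.83209537 94.84618845]
now lane [ 59.9  49.7 133.5] rot needed (units) [0.02 0.02 0.01] shift units final axes [-0.71  4.67  1.9 ] now axes [-0.7   4.66  1.91]
[-1.09006784 31.54830581]
now lane [ 59.9  49.7 133.5] rot needed (units) [0.02 0.02 0.01] shift units final axes [-0.71  4.67  5.9 ] now axes [-0.7   4.65  5.91]
```

Call:
move_arm([
  [[-0.14,0.89,0,0,0,0,0.6],[-0.14,0.89,0,0,0,0,0.6],[-0.14,0.89,0,0,0,0,0.6],[-0.14,0.89,0,0,0,0,0.6],[-0.14,0.89,0,0,0,0,0.6],[0,0,0.95,0,0,0,0.6],[0,0,0.95,0,0,0,0.6],[0,0,0,0,0,0,0.6],[0,0,0,0,0,0,0.6],[0,0,0,0,0,0,0.6]],
])

```text
clock: 17.6
position: [0.6068, 0.1723, 0.092]
tool_rot: [3.14, -0.659, 2.955]
force: [0.4, 0.6, 0.2]
grip_width: 0.0682
finger_force: 0.0
```

```bash
python3 -c "
from go import *
print(observe()['qpos'].round(2));delta((-1.1,139,31.5),37.7)"
```

```text
[ 0.08  1.15 -0.77  0.99  0.29  1.73  0.84]
now lane [ 45.5 138.9  92. ] rot needed (units) [ 0.01 -0.01  0.01] shift units final axes [-0.01  0.01  3.82] now axes [-0.01  0.    3.82]
```

Call:
move_arm([
  [[0,0,0.8,0,0,0,0.6],[0,0,0.8,0,0,0,0.6],[0,0,0.8,0,0,0,0.6],[0,0,0.8,0,0,0,0.6],[0,0,0.62,0,0,0,0.6],[0,0,0,0,0,0,-0.5],[0,0,0,0,0,0,-0.5],[0,0,0,0,0,0,-0.5],[0,0,0,0,0,0,-0.5],[0,0,0,0,0,0,-0.5]],
], grip_force=50)

```text
clock: 18.6
position: [0.5608, 0.1808, 0.0316]
tool_rot: [3.14, -0.658, 2.955]
force: [1.9, 1.2, 4.5]
grip_width: 0.0376
finger_force: 54.0
```

```bash
python3 -c "
from go import *
print(observe()['qpos'].round(2));delta((-1.1,139,31.5),37.7)"
```

```text
[ 0.11  1.16 -0.77  1.17  0.31  1.56  0.81]
now lane [ -1.3 138.6  31.6] rot needed (units) [ 0.01 -0.    0.01] shift units final axes [-0.01  0.02 -0.  ] now axes [-0.01  0.02 -0.  ]
```

Call:
move_arm([
  [[0.51,0,-0.66,0,0,0,-0.5],[0.51,0,-0.66,0,0,0,-0.5],[0.51,0,-0.66,0,0,0,-0.5],[0,0,0,0,-0.7,0,-0.5],[0,0,0,0,-0.7,0,-0.5],[0,0,0,0,-0.7,0,-0.5],[0,0,0,0,-0.7,0,-0.5],[0,0,0,0,-0.7,0,-0.5],[0,0,0,0,-0.7,0,-0.5],[0,0,0,0,-0.7,0,-0.5]],
])

```text
clock: 19.6
position: [0.5605, 0.1805, 0.0826]
tool_rot: [3.141, -0.142, 2.954]
force: [-0.5, 0.3, -2.9]
grip_width: 0.0378
finger_force: 53.5
```

Call:
move_arm([
  [[0,0,0,0,-0.7,0,-0.5],[0,0,0,0,-0.7,0,-0.5],[0,0,0,0,-0.7,0,-0.5],[0,0,0,0,-0.7,0,-0.5],[0,0,0,0,-0.7,0,-0.5],[0,0,0,0,-0.7,0,-0.5],[0,0,0,0,-0.7,0,-0.5],[0,0,0,0,-0.7,0,-0.5],[0,0,0,0,-0.5,0,-0.5],[0,0,0,0,0,0,-0.5]],
])

```text
clock: 20.6
position: [0.5593, 0.1817, 0.0818]
tool_rot: [3.141, 0.493, 2.956]
force: [-0.4, -0.6, -1.8]
grip_width: 0.0377
finger_force: 53.7
```

```bash
python3 -c "
from go import *
print(observe()['qpos'].round(2));delta((8,139,51),-28.3);delta((8,139,43),-28.3)"
```

```text
[-0.35  0.54 -0.35  2.17  1.42  0.53 -0.54]
now lane [ -2.9 139.3  81.8] rot needed (units) [ 0.01 -0.01  0.02] shift units final axes [ 0.25 -0.01  1.62] now axes [ 0.25 -0.01  1.62]
now lane [ -2.9 139.3  81.8] rot needed (units) [ 0.01 -0.01  0.02] shift units final axes [ 0.44 -0.01  1.97] now axes [ 0.44 -0.01  1.97]
```

Call:
move_arm([
  [[0.11,0,0.52,0,0,0,-0.5],[0.11,0,0.52,0,0,0,-0.5],[0.11,0,0.52,0,0,0,-0.5],[0.11,0,0.52,0,0,0,-0.5],[0.02,0,0.05,0,0,0,-0.5],[0.02,0,0.05,0,0,0,-0.5],[0,0,0,0,0,0,-0.5],[0,0,0,0,0,0,-0.5],[0,0,0,0,0,0,-0.5],[0,0,0,0,0,0,-0.5]],
])

```text
clock: 21.6
position: [0.5722, 0.1783, 0.0383]
tool_rot: [3.141, 0.491, 2.954]
force: [0.2, 0.1, -2.0]
grip_width: 0.0371
finger_force: 53.6
```

Call:
move_arm([
  [[0.02,0,0.05,0,0,0,-0.5],[0,0,0,0,0,0,-0.5],[0,0,0,0,0,0,-0.5],[0,0,0,0,0,0,-0.5],[0,0,0,0,0,0,-0.5],[0,0,0,0,0,0,-0.5],[0,0,0,0,0,0,-0.5],[0,0,0,0,0,0,-0.5],[0,0,0,0,0,0,-0.5],[0,0,0,0,0,0,-0.5]],
])

```text
clock: 22.6
position: [0.5723, 0.1782, 0.0369]
tool_rot: [3.141, 0.491, 2.954]
force: [-0.2, 0.3, -2.9]
grip_width: 0.0375
finger_force: 53.6
```

Call:
move_arm([
  [[0.02,0,0.05,0,0,0,-0.5],[0,0,0,0,0,0,-0.5],[0,0,0,0,0,0,-0.5],[0,0,0,0,0,0,-0.5],[0,0,0,0,0,0,-0.5],[0,0,0,0,0,0,-0.5],[0,0,0,0,0,0,-0.5],[0,0,0,0,0,0,-0.5],[0,0,0,0,0,0,-0.5],[0,0,0,0,0,0,-0.5]],
])

```text
clock: 23.6
position: [0.5724, 0.1782, 0.0359]
tool_rot: [3.141, 0.491, 2.954]
force: [0.9, 2.1, -1.4]
grip_width: 0.0373
finger_force: 53.6
```

Call:
move_arm([
  [[0.02,0,0.05,0,0,0,-0.5],[0,0,0,0,0,0,-0.5],[0,0,0,0,0,0,-0.5],[0,0,0,0,0,0,-0.5],[0,0,0,0,0,0,-0.5],[0,0,0,0,0,0,-0.5],[0,0,0,0,0,0,-0.5],[0,0,0,0,0,0,-0.5],[0,0,0,0,0,0,-0.5],[0,0,0,0,0,0,-0.5]],
])

```text
clock: 24.6
position: [0.5727, 0.1785, 0.0351]
tool_rot: [3.141, 0.491, 2.954]
force: [-1.1, 1.0, 5.3]
grip_width: 0.0376
finger_force: 50.7
```

Contact. Release and retract.

Call:
move_arm([
  [[0,0,0,0,0,0,0.5],[0,0,0,0,0,0,0.5],[0,0,0,0,0,0,0.5],[0,0,0,0,0,0,0.5],[0,0,-0.5,0,0,0,0.5],[0,0,-1,0,0,0,0.5],[0,0,-1,0,0,0,0.5],[0,0,-1,0,0,0,0.5],[0,0,-1,0,0,0,0.5],[0,0,-1,0,0,0,0.5]],
])

```text
clock: 25.6
position: [0.521, 0.1878, 0.1325]
tool_rot: [3.142, 0.491, 2.954]
force: [0.7, 0.3, -0.1]
grip_width: 0.0642
finger_force: 0.0
```

```bash
python3 -c "
from go import *
s=observe();print(s['qpos'].round(2),s['force'],tolane(s['position']))
w=snap('wrist','w7');pickle.dump(s,open('pics/w7s.pkl','wb'));a=snap('scene','s7');b=snap('side','d7')
# orange pixel blobs, to lane coordinates at z~.09
for n,g in(('wrist',w),('scene',a),('side',b)):
  h=cv2.cvtColor(g['color'],cv2.COLOR_RGB2HSV);m=cv2.inRange(h,(4,140,50),(16,255,255))
  k,l,st,c=cv2.connectedComponentsWithStats(m)
  for i in range(1,k):
    if st[i,4]>15:
      q=tolane(pt(g,c[i],.092,s))
      if abs(q[0])<90 and abs(q[1])<260:print(n,st[i],q[:2].round())
"
```

```text
[-0.37  0.41 -0.4   2.21  1.21  0.57 -0.39] [ 0.66437697  0.28060297 -0.10818117] [-41.67675743 138.1314118  132.48384957]
wrist [   0  202   63   59 1286] [-15. -27.]
wrist [ 114  206   73   52 1228] [-18.  56.]
wrist [253 207  61  15 817] [-24. 139.]
side [309 181  19   8  51] [  -3. -122.]
side [292 206  25  12  71] [ -5. -26.]
side [274 233  26  14  78] [-2. 66.]
side [256 264  27  15  73] [ -3. 156.]
```

All four orange strips are upright (side camera: pack centres at y = −141, −45, 47 and 137 mm, x ≈ −3). Next, go behind the bookend with the fingers shut.

Call:
move_arm([
  [[0,0.98,0,0,0.79,0,-1],[0,0.98,0,0,0.79,0,-1],[0,0.98,0,0,0.79,0,-1],[0,0.98,0,0,0.79,0,-1],[0,0.98,0,0,0.79,0,-1],[0,0.98,0,0,0.77,0,-1],[-0.7,0,0,0,0,0,-1],[-0.7,0,0,0,0,0,-1],[-0.6,0,0,0,0,0,-1],[0,0,0,0,0,0,-1]],
])

```text
clock: 26.75
position: [0.5839, 0.2925, 0.1306]
tool_rot: [-3.14, 0.005, 2.951]
force: [-0.7, -0.2, 1.1]
grip_width: -0.0001
finger_force: 0.0
```

```bash
python3 -c "
from go import *
s=observe();print(s['qpos'].round(2),s['grip_width'])
delta((-2,256,42),0,s)
b=snap('side','d8');h=cv2.cvtColor(b['color'],cv2.COLOR_RGB2HSV);m=cv2.inRange(h,(105,100,30),(125,255,255))
k,l,st,c=cv2.connectedComponentsWithStats(m)
for i in range(1,k):
  if st[i,4]>30:print(st[i])
for x in(-48,48):print(px(b,L(p,(x/1000,.215,.066))))"
```

```text
[-0.16  0.71 -0.64  1.56  0.48  1.03  0.45] -0.00012616342056566556
now lane [  0.6 252.7 130.6] rot needed (units) [-0.02  0.05 -0.03] shift units final axes [0.13 0.17 4.43] now axes [0.15 0.17 4.43]
[ 406    0   89   63 1846]
[240 297  36  41 459]
[227 298  12  18  62]
[276.08806002 310.41127027]
[233.87481883 292.69747606]
```

Bookend is where the fit puts it. Descend behind it.

Call:
move_arm([
  [[0.05,0.1,0.6,0,0.05,-0.03,-1],[0.05,0.1,0.6,0,0,0,-1],[0,0,0.6,0,0,0,-1],[0,0,0.6,0,0,0,-1],[0,0,0.6,0,0,0,-1],[0,0,0.6,0,0,0,-1],[0,0,0.5,0,0,0,-1],[0,0,0.3,0,0,0,-1],[0,0,0,0,0,0,-1],[0,0,0,0,0,0,-1]],
])

```text
clock: 27.8
position: [0.5816, 0.298, 0.0441]
tool_rot: [-3.141, -0.0, 2.957]
force: [-0.3, 0.3, 1.3]
grip_width: 0.0002
finger_force: 0.0
```

Call:
move_arm([
  [[0,-0.2,0,0,0,0,-1],[0,-0.2,0,0,0,0,-1],[0,-0.2,0,0,0,0,-1],[0,-0.2,0,0,0,0,-1],[0,-0.2,0,0,0,0,-1],[0,-0.2,0,0,0,0,-1],[0,-0.2,0,0,0,0,-1],[0,-0.2,0,0,0,0,-1],[0,-0.2,0,0,0,0,-1],[0,-0.2,0,0,0,0,-1]],
])

```text
clock: 28.8
position: [0.574, 0.2582, 0.0439]
tool_rot: [-3.141, -0.0, 2.957]
force: [0.2, 0.1, 0.8]
grip_width: 0.0003
finger_force: 0.0
```

Call:
move_arm([
  [[0,-0.2,0,0,0,0,-1],[0,-0.2,0,0,0,0,-1],[0,-0.2,0,0,0,0,-1],[0,-0.2,0,0,0,0,-1],[0,-0.2,0,0,0,0,-1],[0,-0.2,0,0,0,0,-1],[0,-0.2,0,0,0,0,-1],[0,-0.2,0,0,0,0,-1],[0,-0.2,0,0,0,0,-1],[0,-0.2,0,0,0,0,-1]],
])

```text
clock: 29.8
position: [0.5666, 0.2189, 0.0439]
tool_rot: [-3.141, -0.0, 2.957]
force: [-0.3, 0.1, -0.2]
grip_width: -0.0001
finger_force: 0.0
```

```bash
cat > chk.py <<'E'
from go import *
s=observe();print('tcp',tolane(s['position']).round(1),'f lane',R.from_euler('z',-p[2]).apply(s['force']).round(1))
b=snap('side','dx');h=cv2.cvtColor(b['color'],cv2.COLOR_RGB2HSV)
m=cv2.inRange(h,(105,100,30),(125,255,255));m[:140]=0
ys,xs=np.nonzero(m);i=np.argsort(xs+ys*.0)[:1]
# plate top left corner (+x end): compare with model for several face positions
print('blue box',xs.min(),ys.min(),xs.max(),ys.max())
for f in range(215,-60,-15):
    u=px(b,L(p,(.048,f/1000,.066)));
    if abs(u[1]-ys.min())<10:print('face',f,u.round(1))
m=cv2.inRange(h,(4,140,50),(16,255,255));k,l,st,c=cv2.connectedComponentsWithStats(m)
for i in range(1,k):
    q=tolane(pt(b,c[i],.092))
    if st[i,4]>15 and abs(q[0])<60 and abs(q[1])<220:print('pack +y face',st[i],q[:2].round())
E
python3 chk.py
```

```text
tcp [ -2.7 177.2  43.9] f lane [-0.3  0.  -0.2]
blue box 228 205 307 336
face -25 [282.3 212.3]
face -40 [284.9 208. ]
face -55 [287.4 203.8]
pack +y face [309 182  19   7  53] [  -3. -122.]
pack +y face [292 205  25  13  79] [ -5. -26.]
pack +y face [283 232  17  15  51] [-13.  64.]
pack +y face [270 262  14  17  33] [-18. 148.]
```

```bash
python3 -c "
from go import *
for f in('d8','dx'):
  b=pickle.load(open('pics/%s.pkl'%f,'rb'));h=cv2.cvtColor(b['color'],cv2.COLOR_RGB2HSV)
  m=cv2.inRange(h,(105,100,30),(125,255,255));m[:140]=0;m[:,:200]=0;m[:,320:]=0
  k,l,st,c=cv2.connectedComponentsWithStats(m);print(f,[st[i].tolist() for i in range(1,k) if st[i,4]>10])
for y in(215,175,156):print(y,[px(b,L(p,(x/1000,y/1000,.066))).round() for x in(-48,48)])
"
```

```text
d8 [[240, 297, 36, 41, 459], [227, 298, 12, 18, 62]]
dx [[234, 292, 42, 40, 244]]
215 [array([276., 310.]), array([234., 293.])]
175 [array([284., 294.]), array([243., 278.])]
156 [array([288., 287.]), array([247., 271.])]
```

```bash
python3 -c "
from go import *
for f in('d0','dx'):
  b=pickle.load(open('pics/%s.pkl'%f,'rb'));h=cv2.cvtColor(b['color'],cv2.COLOR_RGB2HSV)
  m=cv2.inRange(h,(100,80,20),(130,255,255));c=b['color'].astype(int).sum(2)
  print(f)
  for v in range(262,345,3):print(v,''.join('B' if m[v,u] else ('.' if c[v,u]>200 else ('o' if c[v,u]>110 else '#')) for u in range(220,300,1)))
"
```

```text
d0
262 ................................................................................
265 ............................o...................................................
268 ..........................oo...............................o....................
271 ........................o.......................................................
274 .......................o......oo..o.o...........................................
277 ............................oo.oo.o.....o.......................................
280 ................................oo..o.oooo......................................
283 ....................................ooo.........................................
286 ................................................................................
289 ......................................................ooo.......................
292 ..............BBB..................................ooooooo.oo..o................
295 ..............BooBBBBBBB............................oo.oo.......................
298 ..............oBooBoooooBBBBBBB..........................................
[... 2965 characters left out ...]
....................
322 ...............................................oBBBBBB..........................
325 ..............................................BBBBoBo...........................
328 ............................................BBBBBBB.............................
331 ...........................................BBBBoBB..............................
334 ............................................BBBB................................
337 .............................................oB.................................
340 ................................................................................
343 ................................................................................
```

```bash
python3 -c "
from go import *
s=observe();print(s['position'],tolane(s['position']))
b=pickle.load(open('pics/dx.pkl','rb'));a=snap('scene','sx');a0=pickle.load(open('pics/s0.pkl','rb'))
print('tip px side',px(b,s['position']),'scene',px(a,s['position']))
for y in(215,221,177):print(y,'scene plate top/bottom',[px(a,L(p,(x/1000,y/1000,z/1000))).round().tolist() for x in(-48,48) for z in(66,6)])
for g in(a0,a):
  c=g['color'].astype(int);h=cv2.cvtColor(g['color'],cv2.COLOR_RGB2HSV);m=cv2.inRange(h,(105,90,20),(130,255,255));t=c.sum(2)
  for v in range(160,240,3):print(v,''.join('B' if m[v,u] else ('.' if t[v,u]>240 else ('o' if t[v,u]>150 else '#')) for u in range(300,400)))
"
```

```text
[0.56666303 0.21815106 0.04385771] [ -2.50702519 176.45795152  43.85770987]
tip px side [264.47159185 292.11067778] scene [354.81521957 213.45671278]
215 scene plate top/bottom [[372.0, 199.0], [370.0, 217.0], [368.0, 220.0], [366.0, 239.0]]
221 scene plate top/bottom [[375.0, 199.0], [372.0, 217.0], [371.0, 221.0], [369.0, 239.0]]
177 scene plate top/bottom [[358.0, 197.0], [356.0, 215.0], [353.0, 218.0], [351.0, 237.0]]
160 ....................................................................................................
163 ....................................................................................................
166 ....................................................................................................
169 ....................................................................................................
172 ....................................................................................................
175 ....................................................................................................
178 ........................................
[... 4295 characters left out ...]
.................oooooooooooooooooooooo#ooooooooooooooooooooooo.......
223 ......................oo.......................oooooooooooooooooooooooooooooooooooooooooooooo.......
226 ..........................................ooooooooooooooooooooooooooooooooooooooooooooooooooo.......
229 ...............................................................ooooooooooooooooooooooooooooo........
232 ............................................................................oooooooooooooooo........
235 ....................................................................................................
238 ....................................................................................................
```

```bash
python3 -c "
from go import *
a=pickle.load(open('pics/sx.pkl','rb'))['color'].astype(int);print('scene')
for v in range(194,220,1):print(v,' '.join('%3d'%(a[v,u].sum()//3) for u in range(344,368)))
b=pickle.load(open('pics/dx.pkl','rb'))['color'].astype(int);print('side')
for v in range(276,306,2):print(v,' '.join('%3d'%(b[v,u].sum()//3) for u in range(246,282)))
"
```

```text
scene
194  61  61  58  58  57  57  65  58  39  45  60  62  49  52  55  47  39  38  58  80  87  87  82  75
195  60  59  58  57  57  56  64  55  39  49  70  71  52  66  74  55  39  40  63  82  86  86  85  84
196  63  60  58  58  57  57  65  58  39  53  72  67  52  66  76  57  40  38  69  84  85  85  85  85
197  61  58  57  57  57  59  66  58  39  56  74  65  48  66  74  54  38  40  73  85  85  85  84  85
198  75  66  57  57  58  60  66  54  40  56  73  63  48  67  72  53  39  43  74  86  85  85  85  86
199  88  79  71  70  64  61  62  50  39  56  74  62  52  69  70  50  39  45  73  87  85  84  85  85
200  84  85  84  84  74  63  61  48  39  60  76  62  53  70  67  47  39  49  77  87  86  85  85  85
201  80  82  84  84  73  65  63  45  39  64  78  61  56  73  66  44  39  56  78  87  86  86  85  86
202  73  76  75  76  66  66  70  54  42  64  76  57  56  73  63  40  39  61  80  85  85  85  86  85
203  68  67  65  64  58  67  79  73  67  72  72  54  58  75  64  44  45  67  83  85  84  84  85  86
204  66  66  66  64  59  68  85  89  87  81  71  53  63  77  73  67  70  80  86  85  84  85  8
[... 3030 characters left out ...]
  83  85  86  85  84  83  81  85  85  84  84  82  82  81  82  83  81  83  87  81  74  77  85  84  82  83  82
298  63  61  57  69  67  85  83  79  83  81  82  81  81  84  81  82  85  86  84  86  82  85  84  82  81  83  84  85  84  83  81  80  80  83  82  80
300  61  61  66  65  64  65  64  64  66  71  85  83  85  84  84  82  87  80  80  79  83  83  83  82  84  84  83  84  83  81  82  83  87  86  86  85
302  62  62  61  60  62  60  63  62  63  64  64  59  60  60  72  81  81  84  86  83  83  81  82  84  83  85  83  81  82  82  81  81  82  82  78  80
304  63  64  64  63  62  60  62  60  60  61  58  61  65  62  64  61  62  65  67  81  81  81  82  81  80  81  82  83  81  82  82  81  84  81  82  83
```

```bash
python3 -c "
from go import *
a=pickle.load(open('pics/sx.pkl','rb'));b=pickle.load(open('pics/dx.pkl','rb'))
from scipy.optimize import least_squares
for sb in((262,289),(258,289),(266,287)):
  r=least_squares(lambda P:np.r_[px(a,P)-(356,206),px(b,P)-sb],[.566,.22,.05]);print(sb,tolane(r.x).round(1),r.fun.round(1))
for z in(44,55,65,75):print(z,px(a,L(p,(-.0025,.177,z/1000))).round(1),px(b,L(p,(-.0025,.177,z/1000))).round(1))
"
```

```text
(262, 289) [ -1.3 180.9  66.9] [ 1.1  0.8  0.6 -0.9]
(258, 289) [  5.1 183.8  69.9] [ 2.1  1.4  1.2 -1.7]
(266, 287) [ -6.1 176.2  66.1] [-0.4 -0.3 -0.2  0.4]
44 [355.  213.4] [264.4 292.3]
55 [355.4 210. ] [264.2 289.7]
65 [355.6 206.9] [264.  287.3]
75 [355.9 203.7] [263.9 284.8]
```

Triangulation puts the shut fingertips about 22 mm above the TCP point, so they slid over the plate without moving it. I'll go back behind it with the tool tilted 18° and lower.

Call:
move_arm([
  [[0,0,-1,0,0,0,-1],[0,0,-1,0,0,0,-1],[0,0,-1,0,0,0,-1],[0,1,0,0,0,0,-1],[0,1,0,0,0,0,-1],[0,1,0,0,0,0,-1],[0,1,0,0,0,0,-1],[0,0,0,1,0,0,-1],[0,0,0,1,0,0,-1],[0,0,0,1,0,0,-1]],
])

```text
clock: 30.9
position: [0.5816, 0.2982, 0.1045]
tool_rot: [-2.823, 0.001, 2.956]
force: [-0.2, -1.1, -0.0]
grip_width: -0.0002
finger_force: 0.0
```

```bash
python3 -c "
from go import *
s=observe();print(s['qpos'].round(2),s['force'].round(1))
delta((-2,256,26),0,s)"
```

```text
[-0.39  0.85 -0.52  1.36  0.57  1.34  0.36] [-0.2 -1.1 -0. ]
now lane [ -2.7 257.9 104.5] rot needed (units) [-3.04  0.01  0.02] shift units final axes [-0.04 -0.1   3.93] now axes [-0.03  1.14  3.76]
```

Call:
move_arm([
  [[0,0.19,0.63,0,0,0,-1],[0,0.19,0.63,0,0,0,-1],[0,0.19,0.63,0,0,0,-1],[0,0.19,0.63,0,0,0,-1],[0,0.19,0.63,0,0,0,-1],[0,0.19,0.6,0,0,0,-1],[0,-0.19,0.062,0,0,0,-1],[0,-0.19,0.062,0,0,0,-1],[0,-0.19,0.062,0,0,0,-1],[0,-0.19,0.062,0,0,0,-1]],
])

```text
clock: 31.9
position: [0.5785, 0.2804, 0.0261]
tool_rot: [-2.827, 0.0, 2.956]
force: [-0.4, 0.5, -0.7]
grip_width: -0.0002
finger_force: 0.0
```

Call:
move_arm([
  [[0,-0.19,0.062,0,0,0,-1],[0,-0.19,0.062,0,0,0,-1],[0,-0.19,0.062,0,0,0,-1],[0,-0.19,0.062,0,0,0,-1],[0,-0.19,0.062,0,0,0,-1],[0,-0.19,0.062,0,0,0,-1],[0,-0.19,0.062,0,0,0,-1],[0,-0.19,0.062,0,0,0,-1],[0,-0.19,0.062,0,0,0,-1],[0,-0.19,0.062,0,0,0,-1]],
])

```text
clock: 32.9
position: [0.5707, 0.2412, 0.0254]
tool_rot: [-2.827, -0.0, 2.957]
force: [-1.0, 2.5, 0.6]
grip_width: -0.0001
finger_force: 0.8
```

```bash
cat > chk.py <<'E'
from go import *
s=observe();print('tcp',tolane(s['position']).round(1),'f lane',R.from_euler('z',-p[2]).apply(s['force']).round(1),s['qpos'].round(2))
a=snap('scene','sc')
b=snap('side','dx');h=cv2.cvtColor(b['color'],cv2.COLOR_RGB2HSV)
m=cv2.inRange(h,(105,80,20),(128,255,255));m[:140]=0;m[:,:200]=0;m[:,345:]=0
# +x top corner of plate: slide model and score blue just below top edge vs just above
best=[]
for f in np.arange(-70,226,1.):
    on=[px(b,L(p,(x/1000,(f+6)/1000,.060))) for x in np.arange(30,47,2)];off=[px(b,L(p,(x/1000,f/1000,.073))) for x in np.arange(30,47,2)]
    on2=[px(b,L(p,(x/1000,(f+6)/1000,.060))) for x in np.arange(-46,-29,2)];off2=[px(b,L(p,(x/1000,f/1000,.073))) for x in np.arange(-46,-29,2)]
    g=lambda P:np.mean([m[int(round(v)),int(round(u))]>0 for u,v in P])
    best.append((g(on)+g(on2)-g(off)-g(off2),f))
mx=max(best)[0];F=[f for v,f in best if v>mx-.01];print('bookend face y',mx.round(2),min(F),max(F))
for n,g in(('scene',a),('side',b)):
  hh=cv2.cvtColor(g['color'],cv2.COLOR_RGB2HSV);m=cv2.inRange(hh,(4,140,50),(16,255,255));k,l,st,c=cv2.connectedComponentsWithStats(m)
  for i in range(1,k):
    q=tolane(pt(g,c[i],.092))
    if st[i,4]>15 and abs(q[0])<60 and abs(q[1])<220:print(n,'orange',st[i],q[:2].round())
E
python3 chk.py
```

```text
tcp [ -2.8 199.9  25.4] f lane [-1.4  2.3  0.6] [-0.32  0.89 -0.49  1.52  0.63  1.16  0.32]
bookend face y 1.0 189.0 196.0
side orange [309 182  19   7  52] [  -3. -122.]
side orange [292 205  25  13  75] [ -5. -25.]
side orange [282 233  18  14  55] [-12.  64.]
side orange [267 262  17  17  47] [-16. 151.]
```

The bookend moves: 2.3 N, face at about 192 mm. Keep pushing.

Call:
move_arm([
  [[0,-0.19,0.062,0,0,0,-1],[0,-0.19,0.062,0,0,0,-1],[0,-0.19,0.062,0,0,0,-1],[0,-0.19,0.062,0,0,0,-1],[0,-0.19,0.062,0,0,0,-1],[0,-0.19,0.062,0,0,0,-1],[0,-0.19,0.062,0,0,0,-1],[0,-0.19,0.062,0,0,0,-1],[0,-0.19,0.062,0,0,0,-1],[0,-0.19,0.062,0,0,0,-1]],
])

```text
clock: 34.0
position: [0.5634, 0.2021, 0.0255]
tool_rot: [-2.827, -0.0, 2.957]
force: [-0.5, 3.5, 1.3]
grip_width: -0.0
finger_force: 1.5
```

Call:
move_arm([
  [[0,-0.19,0.06,0,0,0,-1],[0,-0.19,0.06,0,0,0,-1],[0,-0.19,0.06,0,0,0,-1],[0,-0.19,0.06,0,0,0,-1],[0,-0.19,0.06,0,0,0,-1],[0,-0.19,0.06,0,0,0,-1],[0,-0.19,0.06,0,0,0,-1],[0,-0.19,0.06,0,0,0,-1],[0,-0.19,0.06,0,0,0,-1],[0,-0.19,0.06,0,0,0,-1]],
])

```text
clock: 35.0
position: [0.5562, 0.1626, 0.0258]
tool_rot: [-2.827, -0.0, 2.957]
force: [-0.8, 3.2, -2.0]
grip_width: 0.0001
finger_force: 1.3
```

```bash
python3 chk.py
```

```text
tcp [ -2.4 119.9  25.8] f lane [-1.4  2.9 -2. ] [-0.22  0.82 -0.48  1.67  0.66  1.07  0.35]
bookend face y 1.0 107.0 116.0
scene orange [316 200  14   3  29] [29. 95.]
side orange [312 183  16   6  42] [  -7. -122.]
side orange [297 205  20  13  55] [-12. -26.]
side orange [282 233  18  29  63] [-18.  79.]
```

Pack_b slides along upright, at about y = 93. Continue.

Call:
move_arm([
  [[0,-0.19,0.062,0,0,0,-1],[0,-0.19,0.062,0,0,0,-1],[0,-0.19,0.062,0,0,0,-1],[0,-0.19,0.062,0,0,0,-1],[0,-0.19,0.062,0,0,0,-1],[0,-0.19,0.062,0,0,0,-1],[0,-0.19,0.062,0,0,0,-1],[0,-0.19,0.062,0,0,0,-1],[0,-0.19,0.062,0,0,0,-1],[0,-0.19,0.062,0,0,0,-1]],
])

```text
clock: 36.1
position: [0.5488, 0.1242, 0.0259]
tool_rot: [-2.828, -0.0, 2.957]
force: [-0.0, 5.6, 0.5]
grip_width: -0.0
finger_force: 3.3
```

Call:
move_arm([
  [[0,-0.19,0.062,0,0,0,-1],[0,-0.19,0.062,0,0,0,-1],[0,-0.19,0.062,0,0,0,-1],[0,-0.19,0.062,0,0,0,-1],[0,-0.19,0.062,0,0,0,-1],[0,-0.19,0.062,0,0,0,-1],[0,-0.19,0.062,0,0,0,-1],[0,-0.19,0.062,0,0,0,-1],[0,-0.19,0.062,0,0,0,-1],[0,-0.19,0.062,0,0,0,-1]],
])

```text
clock: 37.1
position: [0.5412, 0.0856, 0.0258]
tool_rot: [-2.828, -0.001, 2.957]
force: [-2.1, 10.8, 2.1]
grip_width: 0.0
finger_force: 4.6
```

```bash
python3 chk.py
```

```text
tcp [-2.7 41.5 25.8] f lane [-4.  10.2  2.1] [-0.11  0.77 -0.47  1.79  0.69  0.98  0.4 ]
bookend face y 1.0 27.0 39.0
scene orange [287 196  13   3  21] [28. 20.]
side orange [314 183  15   6  39] [ -10. -123.]
side orange [297 209  18  27  43] [-21.   1.]
```

Call:
move_arm([
  [[0,-0.19,0.062,0,0,0,-1],[0,-0.19,0.062,0,0,0,-1],[0,-0.19,0.062,0,0,0,-1],[0,-0.19,0.062,0,0,0,-1],[0,-0.19,0.062,0,0,0,-1],[0,-0.19,0.062,0,0,0,-1],[0,-0.19,0.062,0,0,0,-1],[0,-0.19,0.062,0,0,0,-1],[0,-0.19,0.062,0,0,0,-1],[0,-0.19,0.062,0,0,0,-1]],
])

```text
clock: 38.2
position: [0.5336, 0.0463, 0.0258]
tool_rot: [-2.828, -0.001, 2.957]
force: [-4.1, 10.9, 3.2]
grip_width: -0.0002
finger_force: 4.9
```

Call:
move_arm([
  [[0,-0.14,0.046,0,0,0,-1],[0,-0.14,0.046,0,0,0,-1],[0,-0.14,0.046,0,0,0,-1],[0,-0.14,0.046,0,0,0,-1],[0,-0.14,0.046,0,0,0,-1],[0,-0.14,0.046,0,0,0,-1],[0,-0.14,0.046,0,0,0,-1],[0,-0.14,0.046,0,0,0,-1],[0,-0.14,0.046,0,0,0,-1],[0,-0.14,0.046,0,0,0,-1]],
])

```text
clock: 39.2
position: [0.5281, 0.0179, 0.0257]
tool_rot: [-2.829, -0.001, 2.958]
force: [-6.4, 11.9, 4.9]
grip_width: 0.0003
finger_force: 6.2
```

```bash
python3 chk.py
```

```text
tcp [ -3.  -27.5  25.7] f lane [-8.5 10.5  4.9] [-0.02  0.73 -0.45  1.88  0.73  0.91  0.45]
bookend face y 1.22 -30.0 -30.0
scene orange [263 192  12   4  17] [ 27. -46.]
```

Call:
move_arm([
  [[0,-0.06,0.02,0,0,0,-1],[0,-0.06,0.02,0,0,0,-1],[0,-0.06,0.02,0,0,0,-1],[0,-0.06,0.02,0,0,0,-1],[0,-0.06,0.02,0,0,0,-1],[0,-0.06,0.02,0,0,0,-1],[0,-0.06,0.02,0,0,0,-1],[0,-0.06,0.02,0,0,0,-1],[0,-0.06,0.02,0,0,0,-1],[0,-0.06,0.02,0,0,0,-1]],
])

```text
clock: 40.3
position: [0.5259, 0.0055, 0.0256]
tool_rot: [-2.829, -0.001, 2.958]
force: [-5.9, 13.1, 4.8]
grip_width: -0.0001
finger_force: 6.2
```

Call:
move_arm([
  [[0,-0.03,0.01,0,0,0,-1],[0,-0.03,0.01,0,0,0,-1],[0,-0.03,0.01,0,0,0,-1],[0,-0.03,0.01,0,0,0,-1],[0,0,0,0,0,0,-1],[0,0,0,0,0,0,-1],[0,0,0,0,0,0,-1],[0,0,0,0,0,0,-1],[0,0,0,0,0,0,-1],[0,0,0,0,0,0,-1]],
])

```text
clock: 41.3
position: [0.5254, 0.0029, 0.0256]
tool_rot: [-2.829, -0.001, 2.958]
force: [-5.7, 12.9, 5.9]
grip_width: 0.0002
finger_force: 6.0
```

Call:
move_arm([
  [[0,-0.03,0.01,0,0,0,-1],[0,-0.03,0.01,0,0,0,-1],[0,-0.03,0.01,0,0,0,-1],[0,0,0,0,0,0,-1],[0,0,0,0,0,0,-1],[0,0,0,0,0,0,-1],[0,0,0,0,0,0,-1],[0,0,0,0,0,0,-1],[0,0,0,0,0,0,-1],[0,0,0,0,0,0,-1]],
])

```text
clock: 42.3
position: [0.525, 0.0011, 0.0256]
tool_rot: [-2.829, -0.001, 2.958]
force: [-6.6, 12.0, 5.3]
grip_width: -0.0
finger_force: 6.0
```

Call:
move_arm([
  [[0,-0.03,0.01,0,0,0,-1],[0,-0.03,0.01,0,0,0,-1],[0,0,0,0,0,0,-1],[0,0,0,0,0,0,-1],[0,0,0,0,0,0,-1],[0,0,0,0,0,0,-1],[0,0,0,0,0,0,-1],[0,0,0,0,0,0,-1],[0,0,0,0,0,0,-1],[0,0,0,0,0,0,-1]],
])

```text
clock: 43.3
position: [0.5248, -0.0001, 0.0256]
tool_rot: [-2.829, -0.001, 2.958]
force: [-5.9, 13.9, 6.3]
grip_width: -0.0001
finger_force: 6.1
```

```bash
python3 chk.py
```

```text
tcp [ -2.9 -45.8  25.6] f lane [-8.4 12.5  6.3] [ 0.01  0.72 -0.44  1.9   0.74  0.9   0.47]
bookend face y 1.33 -52.0 -47.0
```

Call:
move_arm([
  [[0,-0.03,0.01,0,0,0,-1],[0,-0.03,0.01,0,0,0,-1],[0,-0.03,0.01,0,0,0,-1],[0,0,0,0,0,0,-1],[0,0,0,0,0,0,-1],[0,0,0,0,0,0,-1],[0,0,0,0,0,0,-1],[0,0,0,0,0,0,-1],[0,0,0,0,0,0,-1],[0,0,0,0,0,0,-1]],
])

```text
clock: 44.4
position: [0.5246, -0.0013, 0.0256]
tool_rot: [-2.83, -0.001, 2.958]
force: [-5.7, 17.4, 6.5]
grip_width: 0.0
finger_force: 7.8
```

Call:
move_arm([
  [[0,-0.03,0.01,0,0,0,-1],[0,-0.03,0.01,0,0,0,-1],[0,-0.03,0.01,0,0,0,-1],[0,0,0,0,0,0,-1],[0,0,0,0,0,0,-1],[0,0,0,0,0,0,-1],[0,0,0,0,0,0,-1],[0,0,0,0,0,0,-1],[0,0,0,0,0,0,-1],[0,0,0,0,0,0,-1]],
])

```text
clock: 45.4
position: [0.5247, -0.0015, 0.0256]
tool_rot: [-2.832, -0.0, 2.959]
force: [-5.9, 24.2, 7.2]
grip_width: -0.0003
finger_force: 11.6
```

The force rises sharply to 24 N with no more travel: the row is tight. Back off and lift.

Call:
move_arm([
  [[0,0.1,-0.03,0,0,0,-1],[0,0.3,-0.1,0,0,0,-1],[0,0.3,-0.1,0,0,0,-1],[0,0.3,-0.1,0,0,0,-1],[0,0,-0.8,0,0,0,-1],[0,0,-1,0,0,0,-1],[0,0,-1,0,0,0,-1],[0,0,-1,0,0,0,-1],[0,0,-1,0,0,0,-1],[0,0,-1,0,0,0,-1]],
])

```text
clock: 46.4
position: [0.5352, 0.0508, 0.1379]
tool_rot: [-2.827, 0.0, 2.957]
force: [-0.1, -0.8, 0.4]
grip_width: 0.0003
finger_force: 0.0
```

Call:
move_arm([
  [[0,0.9,-0.8,0,0,0,-1],[0,0.9,-0.8,0,0,0,-1],[0,0.9,-0.8,0,0,0,-1],[0,0.9,-0.8,0,0,0,-1],[0,0.9,-0.8,0,0,0,-1],[0,0.9,-0.8,0,0,0,-1],[0,0.9,-0.8,0,0,0,-1],[0,0,0,0,0,0,-1],[0,0,0,0,0,0,-1],[0,0,0,0,0,0,-1]],
])

```text
clock: 47.4
position: [0.5635, 0.2013, 0.2036]
tool_rot: [-2.826, -0.0, 2.956]
force: [0.3, 0.6, -1.1]
grip_width: 0.0003
finger_force: 0.0
```

```bash
python3 chk.py; python3 -c "
from go import *
b=pickle.load(open('pics/dx.pkl','rb'))
print([px(b,L(p,(x/1000,f/1000,.066))).round(1).tolist() for f in(-53,-43) for x in(-48,48)])
c=b['color'].astype(int);h=cv2.cvtColor(b['color'],cv2.COLOR_RGB2HSV);m=cv2.inRange(h,(105,80,20),(128,255,255));o=cv2.inRange(h,(4,140,50),(16,255,255))
for v in range(165,245,2):print(v,''.join('B' if m[v,u] else ('O' if o[v,u] else ('.' if c[v,u].sum()>240 else ('o' if c[v,u].sum()>140 else '#'))) for u in range(265,365)))
"
```

```text
tcp [ -2.5 159.3 203.6] f lane [ 0.2  0.7 -1.1] [-0.23  0.65 -0.55  1.49  0.52  1.39  0.48]
bookend face y 2.0 -61.0 -56.0
side orange [297 200  18   9  52] [ -0. -50.]
[[323.8, 217.0], [287.1, 204.4], [322.3, 219.9], [285.4, 207.2]]
165 ooooo...............................................................................................
167 ooooo...............................................................................................
169 oooooo............................................o.................................................
171 oooooo............................................o##ooo.............o..............................
173 ooooooo.........................................o#o...o###ooooo.....oo..............................
175 oooooooo.......................................o#o...oo...ooo.oooooOoo..............................
177 oooooooo......................................oooo..oo...o#....ooo.ooo..............................
179 ooooooooo..................................ooooooooooooooo...ooooo.ooo..............................
181 oooooooo#.............
[... 2633 characters left out ...]
...................oBBBBoB............................................
233 .oo............oo.............ooo................BBBBoB.............................................
235 ..#o.................................o..........BBBBoB..............................................
237 ................................................BBBBB...............................................
239 ................................................BBBB................................................
241 ................................................BBB.................................................
243 ...............................................oBB..................................................
```

The picture data shows four upright packs packed face to face and the bookend closed up against them. The arm is clear, so I'm handing in.

```bash
python3 -c "
from workcell import job_done;print(job_done())"
```

```text
the job is handed in; nothing more can be done
None
```

I stood both fallen packs upright, closed the row with the bookend until the push force rose sharply (about 24 N), backed the arm clear and handed the job in at about 47 s; no verdict came back, but the last side picture shows all four packs upright and face to face.

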